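# Torque-check a battery terminal clamp

## Task

The break-back torque wrench is already on the pinch bolt of one battery terminal clamp. Press its grip steadily down until the wrench visibly kinks at its pivot, without turning the bolt, and let it spring straight again. Then check that the clamp holds: with the fingertips give its empty cable barrel a firm push sideways, from the front - it must not twist on its post - and let go, leaving the loose things around the battery where they are.

Things in the scene. Friction and masses are not known exactly. Their poses are not given: they have to be found in the camera images.
- battery: Black 12 V starter battery, 158 mm (its x) by 228 (its y) by 183 mm high; it cannot shift. Origin: centre of its underside; -x side faces the robot; z up. Two lead posts stand on the lid's low front shelf (165 mm up) at (-42, -78) and (-42, +78) mm; the lid behind x = -3 mm is 183 mm high. Each post carries a brass clamp; the wrench is on the right one (-y).
- grip (a point): Where to press: top of the middle of the steel break-back torque wrench's black round rubber grip (28 mm thick, 108 mm long), 232 mm from the bolt. The wrench (310 mm overall) stands out nearly level (within 8 degrees) along the battery's -y, in front of its front face, about 190 mm above the worktop, with free space below. Grip down is the tightening way.
- neck (a point): The wrench's pivot pin, 52 mm from the bolt axis, between its head and its handle. It moves only if the bolt turns.
- wrench (a joint): Kink at the pivot, rad: 0 straight (at rest) to 0.30 folded down at its stop; from about 0.1 it is plain to see. Rigid up to about 11 N down on the grip, then the handle folds against a nearly even spring (about 14 N at the stop, the grip some 50 mm lower) and springs straight when let go. Past the stop the bolt starts to turn at about 25 N.
- clamp: Brass clamp that the wrench is on: a ring on the right post with an empty cable barrel, a tube 13 mm thick, 36 mm long, in one piece. The barrel lies along the battery's y, from the right post toward the battery's middle, 20 to 56 mm from the post's axis, its own axis 10 mm above the low shelf. Origin: on the post's axis at shelf height; axes as the battery's. It would twist only under some 50 N.
- lug_mid (a point): A point on the barrel's axis 45 mm from the post's axis, 175 mm above the worktop: where to push, along the battery's x. In front of it (-x) the shelf is free and ends 35 mm from this axis.
- spanner_small: Loose bystander, to be left alone: small combination spanner, 136x18x7 mm, on the worktop below the wrench. Origin: centre of its underside.
- screw_jar: Loose bystander, to be left alone: screw jar, lidded jar of screws, 92 mm high, 70 mm wide, on the worktop right of the battery. Origin: centre of its underside.
- pliers_red: Loose bystander, to be left alone: pliers, 182x59x13 mm, left of the battery. Origin: centre of its underside.
- tape_ring: Loose bystander, to be left alone: roll of black tape, 59 mm across, 19 mm high, right. Origin: centre of its underside.
- tape_measure: Loose bystander, to be left alone: tape measure, yellow, 68x34x58 mm, behind the battery. Origin: centre of its underside.

How it is judged:
By the outcome, as a careful person would: the job done as asked, in the order asked, and still so for the second after the job is handed in, with the robot touching nothing.
It also fails if it takes over 51 s, if anything falls off the work surface, if the arm or the gripper's body presses on something with over 40 N, if the wrist force passes 120 N, or if a joint passes its speed limit or range.

## Robot

A 7-joint arm with a two-finger parallel gripper is mounted at the origin on a cart in front of the work surface, level with it; the furniture and walls round the work are solid. World frame = base frame: x ahead of the robot, y to its left, z up, the work surface at z = 0. Lengths are in m, angles in rad, forces in N, time in s.
With the tool pointing down it reaches from about 0.425 to 0.925 m from the base axis. Payload 6.8 kg.
Tool frame: the origin (TCP) lies midway between the tips of the shut fingers; the grasp point (between the pads) lies 19 mm behind it; z points along the fingers, y is the line along which they close (so a half turn about z gives the same grasp; the last joint's range is limited). The gripper opens to 85 mm and grips with 20 to 120 N. Pads are 22 mm wide; open, the fingers measure 114 mm over their backs; the gripper's body (76 mm by 85 mm) begins 54 mm behind the grasp point. The pads swing forward as they close: fully open they stand 13 mm farther back than shut.
Start: joints at [-1.299, 0.477, 0.022, 1.555, -0.011, 1.109, -0.083], TCP at [0.25, 0.627, 0.231] pointing down, gripper open.
Joint ranges: [-2.96, 2.96], [-0.34, 2.1], [-1.41, 1.46], [0.24, 2.44], [-1.37, 4.51], [0.17, 1.92], [-2.96, 2.96]. Speed limits (rad/s): [2.39, 2.39, 3.14, 3.14, 3.14, 3.14, 3.14].

## Interface

Orientations are given as a rotation vector (axis times angle).
In Python, from bench import r gives the robot as it stands.
- The arm moves only by the tool servo_tool, never from a script. Its arguments are lists of equal length, an entry for each row: "turn": the turn, a rotation vector about the world's x, y, z in units of 5 degrees (1.0 is 5 degrees), a list of three; "slide": the shift along the world's x, y, z in units of 30 mm (1.0 is 30 mm), a list of three; "hand": the opening, from 0 (shut) to 1 (fully open). In form: {"turn": [[rx, ry, rz], ...], "slide": [[dx, dy, dz], ...], "hand": [hand, ...]}. A call has 1 to 8 rows; each row is the pose to reach, as a shift and turn from the pose commanded when the call began; what a row does not reach only later rows make up. A row lasts 1/8 s, in which the tool goes at most 62.5 mm and 10.7 degrees, less where a joint would pass 70% of its speed; a pose out of reach is approached as far as the arm can. A call with a gripper value outside its range is refused whole. The fingers move at their own pace and stop on an object; "squeeze" is the grip in N (left out, the last holds). Time passes only in rows, so rows that repeat a pose let the fingers close. It gives the time, the measured TCP pose, the force, the opening and the grip force at its end, in the units of the state.
- r.get_obs(): the state, without advancing time (a new reading comes with each control period).
- r.grab_frame(name): name is "scene" or "top"; returns (picture, depth): 384x512x3 uint8, red, green, blue; 384x512 float32, m along the optical axis (not along the pixel's ray), 0 where there is no reading.
- r.get_calibration(name): a dict with "fovy" (degrees; the focal length in pixels is half the picture's height over the tangent of half this angle, whatever the lens; pixels are square), "cx", "cy" (the principal point, pixels), "R" (3x3) and "t" (3): a world point X has camera coordinates R X + t. Camera axes: x right, y down, z forward; pixel columns grow to the right and rows downward; lengths in m; the calibration is good to about 2 mm. A picture is of the moment at which its call begins. get_calibration takes no time and is no camera call.
- r.hand_in(): hands the job in; it is judged then, once.
The state is a dict: "clock": time; "joints": joint angles; "qvel": joint speeds; "tau": joint torques, N m; "tcp_pos": TCP position; "orientation": TCP orientation; "contact_force": force on the tool from outside, world axes, zero at the start; "moment": the same for the moment, N m; "grip_width": finger opening in m; "gripper_force": force on a finger pad.
Only numpy, scipy, OpenCV 4.12 (cv2) and the standard library are available. Lean on these libraries where they do the work, as an engineer would, in place of code of your own. Each camera call takes 0.05 s, during which the arm holds its last target. There are 200 camera calls.

## Working session

There is one attempt and no reset: what is moved stays moved. The work goes in short steps, Python scripts to look and compute and a tool call to move; the robot and the scene stay as the last step left them, time stands still between calls to the robot, and variables do not carry over. Pictures are saved under pics/ and viewed, at most 10 in all, crops included, and the job is handed in when it is done.

Besides the shell and the picture viewer there is one more tool, called after ">>>" as a command line: name --argument value ..., lists and objects as JSON in quotes. servo_tool: Moves the arm, as the interface text tells. Its arguments: {"type":"object","properties":{"turn":{"type":"array"},"slide":{"type":"array"},"hand":{"type":"array"},"squeeze":{"type":"number"}},"required":["turn","slide","hand"]}

```bash
mkdir -p pics
cat > h.py <<'E'
import numpy as np, cv2
from bench import r
def cal(n):
    c=r.get_calibration(n); return 192/np.tan(np.radians(c["fovy"])/2),c["cx"],c["cy"],np.array(c["R"]),np.array(c["t"])
def cloud(n,d):
    f,cx,cy,R,t=cal(n); v,u=np.mgrid[:384,:512]
    return (np.stack([(u-cx)/f*d,(v-cy)/f*d,d],-1)-t)@R
E
python3 - <<'E'
from h import *
for n in("scene","top"):
    p,d=r.grab_frame(n); np.savez(f"{n}0.npz",p=p,d=d); print(n,cal(n)[0],(-cal(n)[3].T@cal(n)[4]).round(3),(d==0).mean())
    cv2.imwrite(f"pics/{n}0.png",cv2.resize(p[:,:,::-1],(800,600)))
print(r.get_obs())
E
```

```text
scene 485.83776992833316 [-0.216  1.218  1.035] 0.0037892659505208335
top 488.87994269207604 [ 0.384 -0.029  1.628] 0.003992716471354167
{'clock': 0.1, 'joints': array([-1.29905799,  0.47770284,  0.02239051,  1.55631697, -0.01149752,
        1.10930964, -0.08310047]), 'qvel': array([-0.00183287, -0.00013958,  0.0011203 , -0.00344248, -0.00043354,
        0.0013204 ,  0.00172444]), 'tau': array([ 3.96306859e-03, -5.97753417e+01,  1.61314096e+00, -2.81954116e+01,
        1.27475956e-02,  5.04804833e-03, -1.69893838e-06]), 'tcp_pos': array([0.25011546, 0.62639411, 0.2304487 ]), 'orientation': array([-5.93070174e-01, -3.08493601e+00,  2.51242584e-03]), 'contact_force': array([ 0.34411696, -0.44753296, -0.10469668]), 'moment': array([-0.01083347, -0.00543818, -0.03729316]), 'gripper_force': 0.0, 'grip_width': 0.08552062025396379}
```

View pics/scene0.png

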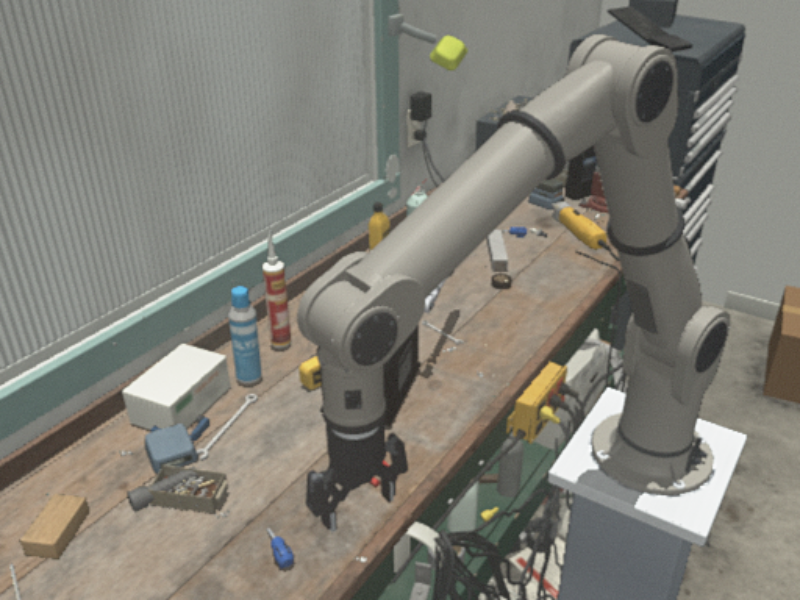

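View pics/top0.png

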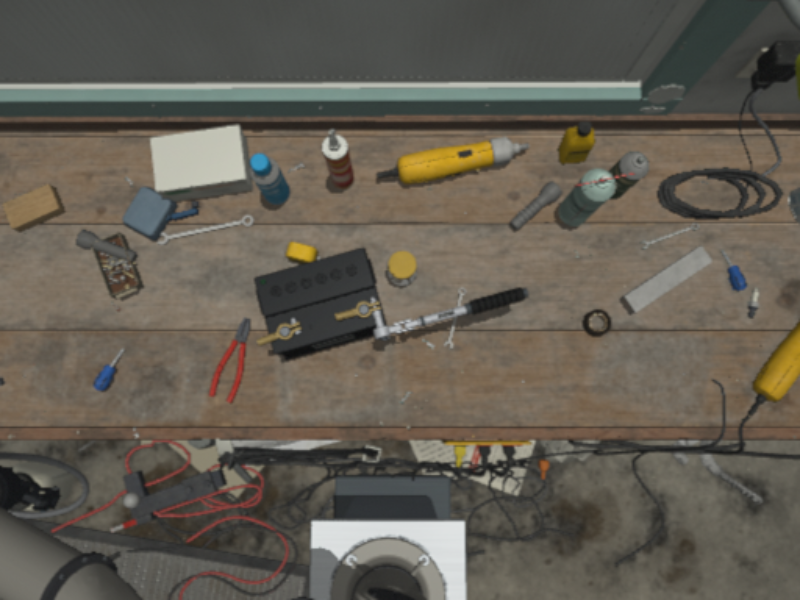

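The top view (800x600 scale) shows the battery at about (320,300), yawed. The right clamp's barrel is near (350,311), the wrench runs from (380,330) to (525,294), and its black grip spans (470,305) to (525,294). The spanner is below the wrench at (455,320). In the scene view the arm hides the battery.

Run:
```python
from h import *
z=np.load("top0.npz");p,d=z["p"],z["d"];P=cloud("top",d)
s=512/800
def box(u0,u1,v0,v1):
    m=np.zeros(d.shape,bool);m[int(v0*s):int(v1*s),int(u0*s):int(u1*s)]=1;return m
hsv=cv2.cvtColor(p,cv2.COLOR_RGB2HSV);Z=P[...,2]
B=box(240,400,235,370)
lid=B&(Z>.172)&(Z<.2)&(hsv[...,2]<90)
print("lid z",np.median(Z[lid]),lid.sum())
for nm,m in(("lid",lid),("top all",B&(Z>.15)&(Z<.2)&(hsv[...,2]<110))):
    rc=cv2.minAreaRect((P[m][:,:2]*1000).astype(np.float32));print(nm,rc,cv2.boxPoints(rc).round())
br=B&(hsv[...,1]>80)&(hsv[...,2]>80)&(Z>.15)&(Z<.21)
n,l,st,c=cv2.connectedComponentsWithStats(br.astype(np.uint8))
for i in range(1,n):
    if st[i,4]>10: print("brass",c[i]/s,st[i,4],P[l==i].mean(0).round(4),np.percentile(P[l==i][:,2],[5,50,95]).round(3), cv2.minAreaRect((P[l==i][:,:2]*1000).astype(np.float32)))
W=box(370,540,275,350)&(Z>.15)&(Z<.24)
g=W&(hsv[...,2]<75)&box(460,540,275,350)
q=P[W][:,:2];c0=q.mean(0);w,V=np.linalg.eigh(np.cov(q.T));print("wrench dir",V[:,1],c0)
q=P[g];print("grip n",g.sum(),q.mean(0),np.percentile(q[:,2],[5,50,95]),cv2.minAreaRect((q[:,:2]*1000).astype(np.float32)))
a=V[:,1]*np.sign(-V[1,1]);t=(P[W][:,:2]-c0)@a
for k in np.arange(-.16,.2,.02):
    mm=(t>k)&(t<k+.02)
    if mm.any():
        pp=P[W][mm];print(round(k,2),mm.sum(),pp.mean(0).round(4),np.percentile(pp[:,2],[90]).round(4))
cv2.imwrite("pics/crop.png",cv2.resize(p[140:245,150:350,::-1],(800,420),interpolation=cv2.INTER_CUBIC))
```

```text
lid z 0.1815494988284274 1984
lid ((572.8649291992188, 127.584228515625), (185.03175354003906, 221.78480529785156), 15.207747459411621) [[454. 210.]
 [513.  -4.]
 [691.  45.]
 [633. 259.]]
top all ((587.5975341796875, 121.64910888671875), (180.54612731933594, 266.6166076660156), 7.0195841789245605) [[482. 243.]
 [514. -22.]
 [693.   0.]
 [661. 265.]]
brass [355.70958647 310.78477444] 133 [0.5654 0.0582 0.1778] [0.164 0.179 0.185] ((569.2115478515625, 56.4788818359375), (30.166269302368164, 88.38619232177734), 7.486610412597656)
brass [278.04516423 333.78193431] 137 [0.5213 0.206  0.1778] [0.164 0.178 0.184] ((521.1830444335938, 204.6439971923828), (32.80048370361328, 85.92236328125), 34.4742431640625)
wrench dir [-0.12712014  0.99188733] [ 0.56805252 -0.09548064]
grip n 343 [ 0.58680979 -0.21088746  0.17107115] [0.16254336 0.17128309 0.17822612] ((587.4168090820312, -210.05076599121094), (27.66236686706543, 125.13604736328125), 15.963303565979004)
-0.14 91 [0.566  0.0297 0.1711] [0.1817]
-0.12 212 [0.5647 0.0171 0.1747] [0.1863]
-0.1 39 [ 0.53   -0.0093  0.1786] [0.1837]
-0.08 40 [ 0.5351 -0.0288  0.1772] [0.1821]
-0.06 38 [ 0.5406 -0.0468  0.1755] [0.1794]
-0.04 40 [ 0.5464 -0.0682  0.175 ] [0.179]
-0.02 35 [ 0.5529 -0.0873  0.1742] [0.1784]
-0.0 38 [ 0.5572 -0.1065  0.1734] [0.1767]
0.02 38 [ 0.5633 -0.1262  0.1716] [0.175]
0.04 43 [ 0.5692 -0.1465  0.1706] [0.1757]
0.06 58 [ 0.5748 -0.1658  0.1733] [0.1777]
0.08 61 [ 0.579  -0.1845  0.1725] [0.1775]
0.1 64 [ 0.5853 -0.2037  0.1713] [0.1777]
0.12 60 [ 0.5905 -0.2235  0.1708] [0.1759]
0.14 61 [ 0.5954 -0.2432  0.1693] [0.1747]
0.16 46 [ 0.6006 -0.261   0.1677] [0.1738]
```

View pics/crop.png

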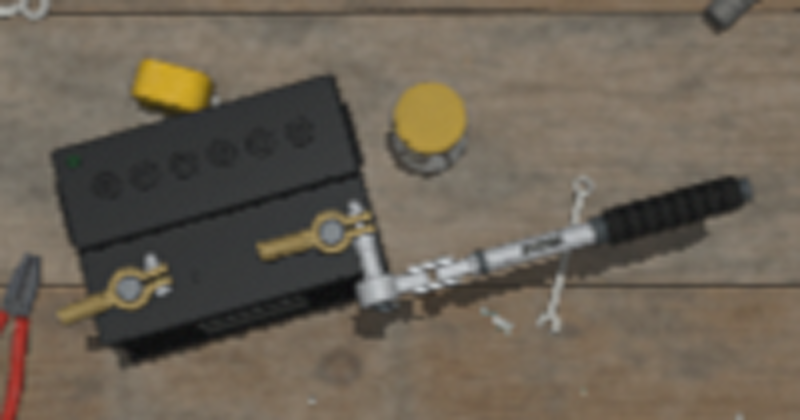

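The crop shows the right post at (330,232), its barrel running from (258,250) to (315,237), the wrench head at (378,290), and the grip from (605,228) to (742,187).

Run:
```python
from h import *
f,cx,cy,R,t=cal("top");C=-R.T@t
def ray(u,v,z):  # crop px
    k=R.T@np.array([(150+u/4-.375-cx)/f,(140+v/4-.375-cy)/f,1]);return C+k*(z-C[2])/k[2]
post=ray(330,232,.183);left=ray(128,289,.183)
b0,b1=ray(258,250,.181),ray(315,237,.181);head=ray(378,290,.19);g0,g1=ray(605,228,.185),ray(742,187,.18)
for n,x in dict(post=post,left=left,b0=b0,b1=b1,head=head,g0=g0,g1=g1).items():print(n,x.round(4))
e=left-post;print("post dist",np.linalg.norm(e),"yaw",np.degrees(np.arctan2(-e[0],e[1])))
e=g1-head;print("wr yaw",np.degrees(np.arctan2(-e[0],e[1]))%180, np.linalg.norm(e),np.linalg.norm(g1-g0),(g0+g1)/2)
corn=[ray(u,v,.183) for u,v in((52,153),(330,76),(357,178),(78,247))]
print(np.round(corn,4));
for a,b in((0,1),(3,2)):
    e=corn[a]-corn[b];print("lid",np.degrees(np.arctan2(-e[0],e[1])),np.linalg.norm(e))
y=np.radians(15.6);bx=np.array([np.cos(y),np.sin(y),0]);by=np.array([-np.sin(y),np.cos(y),0])
print("lug",post+by*.045, "b0,b1 rel",(b0-post)@bx,(b0-post)@by,(b1-post)@bx,(b1-post)@by,"head rel",(head-post)@bx,(head-post)@by)
print("grip=head-232", head-by*.232)
```

```text
post [0.5686 0.0447 0.183 ]
left [0.526  0.1944 0.183 ]
b0 [0.5553 0.0983 0.181 ]
b1 [0.5651 0.0559 0.181 ]
head [0.5245 0.0085 0.19  ]
g0 [ 0.5713 -0.16    0.185 ]
g1 [ 0.6029 -0.2632  0.18  ]
post dist 0.15570670120139668 yaw 15.894874446349622
wr yaw 16.075774690710688 0.2830141365531713 0.10809195950997796 [ 0.58709162 -0.21159786  0.1825    ]
[[0.6284 0.2538 0.183 ]
 [0.6871 0.0455 0.183 ]
 [0.6093 0.0247 0.183 ]
 [0.5574 0.2324 0.183 ]]
lid 15.757577949943855 0.21641180695293727
lid 14.046786603865078 0.2140633826772978
lug [0.55649488 0.08799711 0.183     ] b0,b1 rel 0.0016658298889143264 0.055281907739084334 -0.00034374568011406436 0.011795274672620266 head rel -0.052135873652559554 -0.022931299440002953
grip=head-232 [ 0.58693703 -0.21490586  0.19      ]
```

>>> servo_tool --turn '[[0, 0, 0.9], [0, 0, 1.9], [0, 0, 2.8], [0, 0, 3.8], [0, 0, 4.7], [0, 0, 5.6], [0, 0, 6.6], [0, 0, 7.5]]' --slide '[[1.2, -1, 1], [2.5, -2.5, 2], [3.8, -4, 2.5], [5, -5.6, 2.5], [6.2, -7.2, 2.5], [7.5, -8.8, 2.5], [8.7, -10.4, 2.5], [9.8, -12, 2.5]]' --hand '[0, 0, 0, 0, 0, 0, 0, 0]' --squeeze 40

```text
clock: 1.1
tcp_pos: [0.5451, 0.265, 0.306]
orientation: [0.434, -3.111, 0.0]
contact_force: [1.2, 0.2, 0.3]
grip_width: 0.0001
gripper_force: 0.0
```

>>> servo_tool --turn '[[0, 0, 0], [0, 0, 0], [0, 0, 0], [0, 0, 0], [0, 0, 0], [0, 0, 0], [0, 0, 0], [0, 0, 0]]' --slide '[[0.2, -2, 0], [0.4, -4, 0], [0.6, -6, 0], [0.8, -8, 0], [1, -10, -0.2], [1.2, -12, -0.8], [1.3, -14, -1.5], [1.4, -16, -2.3]]' --hand '[0, 0, 0, 0, 0, 0, 0, 0]'

```text
clock: 2.1
tcp_pos: [0.586, -0.2114, 0.238]
orientation: [-0.43, 3.112, -0.0]
contact_force: [0.4, 0.1, 0.4]
grip_width: -0.0
gripper_force: 0.0
```

>>> servo_tool --turn '[[0, 0, 0], [0, 0, 0], [0, 0, 0]]' --slide '[[0, 0, -0.2], [0, 0, -0.4], [0, 0, -0.4]]' --hand '[0, 0, 0]'

```text
clock: 2.48
tcp_pos: [0.5863, -0.2074, 0.2263]
orientation: [0.434, -3.111, -0.002]
contact_force: [0.1, 1.0, 0.6]
grip_width: 0.0
gripper_force: 0.0
```

Run:
```python
from h import *
a=r.grab_frame("scene")[0];b=r.grab_frame("top")[0]
f=np.hstack([cv2.resize(a[100:300,130:330,::-1],(400,400)),cv2.resize(b[120:270,220:370,::-1],(400,400))])
cv2.imwrite("pics/above.png",f); o=r.get_obs(); print(o["tcp_pos"],o["contact_force"])
```

```text
[ 0.58668886 -0.20787594  0.22715728] [-0.46756971  0.79386896 -0.40079246]
```

View pics/above.png

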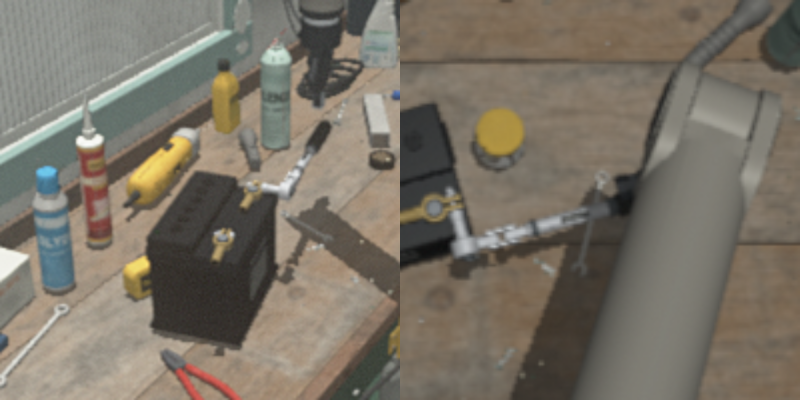

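The scene half of the picture shows the shut fingers at about (320,100), directly above the black grip at (320,135). The wrench is straight and nothing is being touched. Now descending.

>>> servo_tool --turn '[[0, 0, 0], [0, 0, 0], [0, 0, 0], [0, 0, 0], [0, 0, 0], [0, 0, 0]]' --slide '[[0, -0.2, -0.3], [0, -0.3, -0.6], [0, -0.3, -0.9], [0, -0.3, -1.1], [0, -0.3, -1.2], [0, -0.3, -1.2]]' --hand '[0, 0, 0, 0, 0, 0]'

```text
clock: 3.32
tcp_pos: [0.5861, -0.2185, 0.1905]
orientation: [0.43, -3.112, -0.0]
contact_force: [-0.7, 0.2, -0.3]
grip_width: 0.0001
gripper_force: 0.0
```

>>> servo_tool --turn '[[0, 0, 0], [0, 0, 0], [0, 0, 0], [0, 0, 0]]' --slide '[[0, 0, -0.1], [0, 0, -0.2], [0, 0, -0.3], [0, 0, -0.4]]' --hand '[0, 0, 0, 0]'

```text
clock: 3.82
tcp_pos: [0.5861, -0.2186, 0.1785]
orientation: [-0.43, 3.112, 0.0]
contact_force: [-0.5, 0.7, -0.8]
grip_width: -0.0001
gripper_force: 0.0
```

>>> servo_tool --turn '[[0, 0, 0], [0, 0, 0], [0, 0, 0], [0, 0, 0]]' --slide '[[0, 0, -0.1], [0, 0, -0.2], [0, 0, -0.3], [0, 0, -0.4]]' --hand '[0, 0, 0, 0]'

```text
clock: 4.32
tcp_pos: [0.5866, -0.2187, 0.1684]
orientation: [-0.43, 3.11, 0.0]
contact_force: [-4.5, 2.2, 11.9]
grip_width: -0.0002
gripper_force: 5.9
```

The sideways force of -4.5 N suggests contact a little off the grip's crown. I'll lift off, shift +x by about 4 mm, and press again.

>>> servo_tool --turn '[[0, 0, 0], [0, 0, 0], [0, 0, 0], [0, 0, 0], [0, 0, 0], [0, 0, 0]]' --slide '[[0, 0, 0.2], [0, 0, 0.5], [0.12, 0, 0.5], [0.12, 0, 0.3], [0.12, 0, 0.15], [0.12, 0, 0]]' --hand '[0, 0, 0, 0, 0, 0]'

```text
clock: 5.08
tcp_pos: [0.5905, -0.2185, 0.1676]
orientation: [-0.43, 3.11, -0.0]
contact_force: [-1.6, 1.9, 12.4]
grip_width: -0.0004
gripper_force: 6.1
```

Much more centred. Continuing the press.

>>> servo_tool --turn '[[0, 0, 0], [0, 0, 0], [0, 0, 0], [0, 0, 0], [0, 0, 0], [0, 0, 0]]' --slide '[[0, 0, -0.12], [0, 0, -0.25], [0, 0, -0.37], [0, 0, -0.5], [0, 0, -0.62], [0, 0, -0.75]]' --hand '[0, 0, 0, 0, 0, 0]'

```text
clock: 5.82
tcp_pos: [0.5903, -0.217, 0.1451]
orientation: [-0.431, 3.111, 0.003]
contact_force: [-3.5, 4.9, 14.9]
grip_width: 0.0004
gripper_force: 6.5
```

Run:
```python
from h import *
a=r.grab_frame("scene")[0];b=r.grab_frame("top")[0]
f=np.hstack([cv2.resize(a[140:240,230:330,::-1],(400,400)),cv2.resize(b[120:270,220:370,::-1],(400,400))])
cv2.imwrite("pics/press.png",f); o=r.get_obs(); print(o["tcp_pos"],o["contact_force"])
```

```text
[ 0.59018152 -0.21694603  0.14471726] [-1.90496198  3.8229402  13.79039134]
```

View pics/press.png

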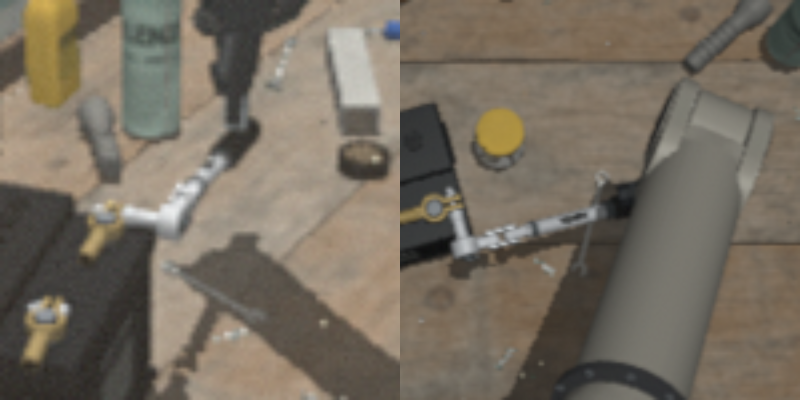

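The left half shows the fingertips at (235,125) on the dark grip, with the wrench visibly lower and folded beyond its neck at (185,205). The head has not moved. I'll press 7 mm more, hold, then release.

>>> servo_tool --turn '[[0, 0, 0], [0, 0, 0], [0, 0, 0], [0, 0, 0]]' --slide '[[0, 0, -0.12], [0, 0, -0.25], [0, 0, -0.25], [0, 0, -0.25]]' --hand '[0, 0, 0, 0]'

```text
clock: 6.42
tcp_pos: [0.5905, -0.2168, 0.1377]
orientation: [-0.432, 3.11, 0.003]
contact_force: [-3.2, 6.2, 14.2]
grip_width: 0.0
gripper_force: 6.2
```

>>> servo_tool --turn '[[0, 0, 0], [0, 0, 0], [0, 0, 0], [0, 0, 0], [0, 0, 0], [0, 0, 0], [0, 0, 0], [0, 0, 0]]' --slide '[[0, 0, 0.2], [0, 0, 0.4], [0, 0, 0.6], [0, 0, 0.8], [0, 0, 1.0], [0, 0, 1.3], [0, 0, 1.8], [0, 0, 2.5]]' --hand '[0, 0, 0, 0, 0, 0, 0, 0]'

```text
clock: 7.42
tcp_pos: [0.5888, -0.2182, 0.2111]
orientation: [0.43, -3.109, -0.002]
contact_force: [-0.5, 0.5, -0.2]
grip_width: -0.0001
gripper_force: 0.0
```

>>> servo_tool --turn '[[0, 0, 0], [0, 0, 0], [0, 0, 0], [0, 0, 0], [0, 0, 0], [0, 0, 0], [0, 0, 0], [0, 0, 0]]' --slide '[[0, 0, 1], [-0.5, 1.7, 1.5], [-1, 3.4, 1.5], [-1.5, 5, 1.5], [-2, 6.7, 1.5], [-2.5, 8.3, 1.5], [-2.9, 9.7, 1.5], [-2.9, 9.7, 1.5]]' --hand '[0, 0, 0, 0, 0, 0, 0, 0]'

```text
clock: 8.43
tcp_pos: [0.5013, 0.0763, 0.2563]
orientation: [0.441, -3.109, -0.002]
contact_force: [0.7, -0.1, 0.2]
grip_width: -0.0001
gripper_force: 0.0
```

Run:
```python
from h import *
a=r.grab_frame("scene")[0];b,d=r.grab_frame("top")
f=np.hstack([cv2.resize(a[120:270,200:350,::-1],(400,400)),cv2.resize(b[120:270,200:350,::-1],(400,400))])
cv2.imwrite("pics/pre.png",f); o=r.get_obs(); print(o["tcp_pos"],o["contact_force"])
P=cloud("top",d);Q=cloud("top",np.load("top0.npz")["d"])
for x,y in((.575,-.166),(.585,-.204),(.595,-.243),(.5405,-.047),(.563,-.126)):
    print([np.median(c[np.hypot(c[...,0]-x,c[...,1]-y)<.008][:,2]).round(4) for c in(Q,P)])
```

```text
[0.5024158  0.07213752 0.25646165] [ 0.28411097 -0.07058773  0.57607911]
[np.float64(0.1727), np.float64(0.1716)]
[np.float64(0.172), np.float64(0.1711)]
[np.float64(0.1699), np.float64(0.1685)]
[np.float64(0.1722), np.float64(0.1717)]
[np.float64(0.1683), np.float64(0.1691)]
```

View pics/pre.png

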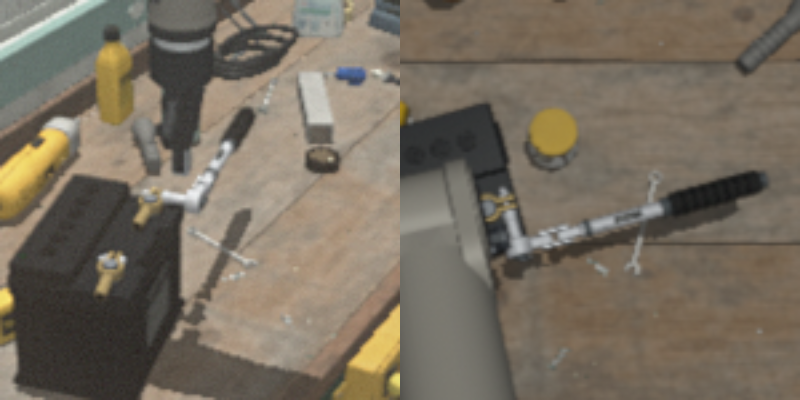

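The wrench is straight again: grip heights are within about 1 mm of the first reading, and the spanner is where it was. The fingers are above and in front of the battery's shelf. Next I descend to z≈0.172, clear of the front face.

>>> servo_tool --turn '[[0, 0, 0], [0, 0, 0], [0, 0, 0], [0, 0, 0], [0, 0, 0], [0, 0, 0]]' --slide '[[0, 0, -0.7], [0, 0, -1.4], [0, 0, -2.1], [0, 0, -2.6], [0, 0, -2.8], [0, 0, -2.8]]' --hand '[0, 0, 0, 0, 0, 0]'

```text
clock: 9.28
tcp_pos: [0.5028, 0.072, 0.1726]
orientation: [0.429, -3.112, 0.0]
contact_force: [0.6, -0.0, 0.6]
grip_width: -0.0002
gripper_force: 0.0
```

>>> servo_tool --turn '[[0, 0, 0], [0, 0, 0], [0, 0, 0], [0, 0, 0], [0, 0, 0]]' --slide '[[0.2, 0.06, 0], [0.4, 0.12, 0], [0.6, 0.18, 0], [0.8, 0.23, 0], [0.9, 0.26, 0]]' --hand '[0, 0, 0, 0, 0]'

```text
clock: 9.9
tcp_pos: [0.5302, 0.0803, 0.1727]
orientation: [-0.43, 3.112, -0.0]
contact_force: [-0.1, 1.0, 1.4]
grip_width: -0.0001
gripper_force: 0.0
```

>>> servo_tool --turn '[[0, 0, 0], [0, 0, 0], [0, 0, 0], [0, 0, 0]]' --slide '[[0.08, 0.02, 0], [0.16, 0.04, 0], [0.24, 0.06, 0], [0.3, 0.08, 0]]' --hand '[0, 0, 0, 0]'

```text
clock: 10.4
tcp_pos: [0.5378, 0.0823, 0.1725]
orientation: [0.43, -3.11, 0.0]
contact_force: [-4.9, -2.1, 4.6]
grip_width: 0.0
gripper_force: 3.1
```

>>> servo_tool --turn '[[0, 0, 0], [0, 0, 0]]' --slide '[[0.04, 0.01, 0], [0.07, 0.02, 0]]' --hand '[0, 0]'

```text
clock: 10.65
tcp_pos: [0.538, 0.0823, 0.1724]
orientation: [0.428, -3.106, 0.001]
contact_force: [-11.0, -2.4, 8.9]
grip_width: 0.0002
gripper_force: 5.9
```

>>> servo_tool --turn '[[0, 0, 0], [0, 0, 0]]' --slide '[[0.04, 0.01, 0], [0.07, 0.02, 0]]' --hand '[0, 0]'

```text
clock: 10.9
tcp_pos: [0.5381, 0.0823, 0.1722]
orientation: [0.428, -3.102, 0.001]
contact_force: [-17.2, -4.2, 16.1]
grip_width: -0.0001
gripper_force: 9.2
```

The push has a large vertical share, so the contact is probably on the tips' rounded edge. I'll back off, lower 3.5 mm (still above the shelf), and push again.

>>> servo_tool --turn '[[0, 0, 0], [0, 0, 0], [0, 0, 0], [0, 0, 0]]' --slide '[[-0.2, -0.06, 0], [-0.4, -0.11, 0], [-0.4, -0.11, -0.12], [-0.4, -0.11, -0.12]]' --hand '[0, 0, 0, 0]'

```text
clock: 11.4
tcp_pos: [0.531, 0.0806, 0.1688]
orientation: [0.43, -3.112, 0.0]
contact_force: [0.0, 0.1, -0.2]
grip_width: 0.0001
gripper_force: 0.0
```

>>> servo_tool --turn '[[0, 0, 0], [0, 0, 0], [0, 0, 0], [0, 0, 0]]' --slide '[[0.1, 0.03, 0], [0.2, 0.06, 0], [0.3, 0.08, 0], [0.34, 0.1, 0]]' --hand '[0, 0, 0, 0]'

```text
clock: 11.9
tcp_pos: [0.5377, 0.0825, 0.1685]
orientation: [0.428, -3.104, 0.001]
contact_force: [-12.8, -3.7, 11.8]
grip_width: 0.0002
gripper_force: 7.0
```

The contact x is the same, so the face is flat and the vertical part is friction from the arm's give. I'll lift the command slightly while pushing on.

>>> servo_tool --turn '[[0, 0, 0], [0, 0, 0], [0, 0, 0]]' --slide '[[0.04, 0.01, 0.04], [0.08, 0.02, 0.08], [0.1, 0.03, 0.1]]' --hand '[0, 0, 0]'

```text
clock: 12.28
tcp_pos: [0.5378, 0.0825, 0.169]
orientation: [0.427, -3.098, 0.003]
contact_force: [-13.3, -3.5, -4.7]
grip_width: 0.0002
gripper_force: 6.6
```

>>> servo_tool --turn '[[0, 0, 0], [0, 0, 0], [0, 0, 0]]' --slide '[[0.04, 0.01, 0], [0.08, 0.02, 0], [0.1, 0.03, 0]]' --hand '[0, 0, 0]'

```text
clock: 12.65
tcp_pos: [0.5379, 0.0825, 0.1687]
orientation: [0.426, -3.091, 0.003]
contact_force: [-22.4, -6.2, 5.8]
grip_width: 0.0002
gripper_force: 11.9
```

>>> servo_tool --turn '[[0, 0, 0], [0, 0, 0], [0, 0, 0], [0, 0, 0]]' --slide '[[0.05, 0.01, 0.03], [0.05, 0.01, 0.03], [0.05, 0.01, 0.03], [0.05, 0.01, 0.03]]' --hand '[0, 0, 0, 0]'

```text
clock: 13.15
tcp_pos: [0.5379, 0.0825, 0.1688]
orientation: [0.425, -3.088, 0.004]
contact_force: [-23.6, -6.0, 4.4]
grip_width: -0.0
gripper_force: 12.4
```

>>> servo_tool --turn '[[0, 0, 0], [0, 0, 0], [0, 0, 0], [0, 0, 0], [0, 0, 0], [0, 0, 0], [0, 0, 0], [0, 0, 0]]' --slide '[[-0.2, -0.06, 0], [-0.5, -0.14, 0], [-1, -0.28, 0], [-1.6, -0.45, 0], [-1.8, -0.5, 0], [-1.8, -0.5, 1], [-1.8, -0.5, 2], [-1.8, -0.5, 3]]' --hand '[0, 0, 0, 0, 0, 0, 0, 0]'

```text
clock: 14.15
tcp_pos: [0.495, 0.0708, 0.2644]
orientation: [-0.43, 3.111, 0.0]
contact_force: [0.1, -0.1, -0.1]
grip_width: 0.0
gripper_force: 0.0
```

>>> servo_tool --turn '[[0, 0, 0], [0, 0, 0], [0, 0, 0], [0, 0, 0], [0, 0, 0], [0, 0, 0], [0, 0, 0], [0, 0, 0]]' --slide '[[0, 1, 1], [0, 2.5, 1.5], [0, 4, 1.5], [0, 5.5, 1.5], [0, 7, 1.5], [0, 8.5, 1.5], [0, 9.5, 1.5], [0, 9.5, 1.5]]' --hand '[0, 0, 0, 0, 0, 0, 0, 0]'

```text
clock: 15.15
tcp_pos: [0.4936, 0.3589, 0.3078]
orientation: [-0.437, 3.111, 0.002]
contact_force: [0.6, -0.3, 0.3]
grip_width: -0.0001
gripper_force: 0.0
```

Run:
```python
from h import *
b,d=r.grab_frame("top")
cv2.imwrite("pics/end.png",cv2.resize(b[140:245,150:350,::-1],(800,420),interpolation=cv2.INTER_CUBIC))
o=r.get_obs(); print(o["tcp_pos"],o["contact_force"],abs(o["qvel"]).max())
```

```text
[0.49437068 0.3566052  0.30789881] [ 0.03097712 -0.58955804  0.64945719] 0.0336067897293172
```

View pics/end.png

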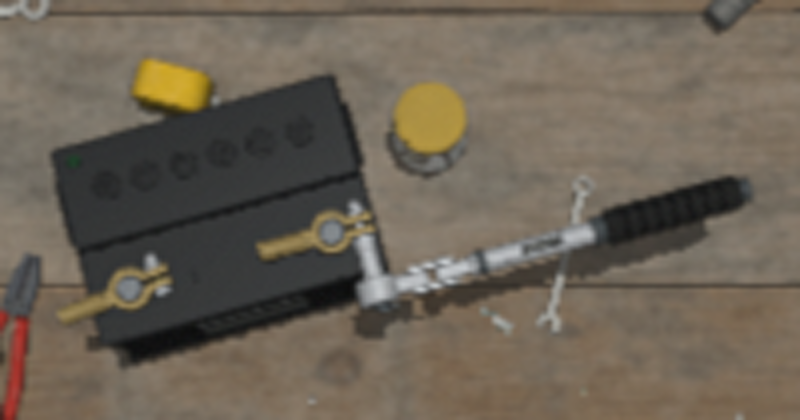

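The picture matches the first one: barrel from (258,250) to (315,237), wrench straight with its head at (378,290), and the spanner, jar, tape measure and pliers where they were.

```bash
python3 -c "
from bench import r
print(r.hand_in())"
```

```text
the job is handed in; nothing more can be done
None
```

The job is done and handed in at about 15 s: I pressed the grip about 40 mm down at about 14 N until the wrench visibly kinked and it sprang straight again, then pushed the cable barrel sideways from the front at about 24 N and it did not twist; the loose things in the closing picture had not moved, and the robot ended clear of everything.

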